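# Find the free flap of the discard station and push it open

### The arm

A 6-joint arm with a two-finger parallel gripper is mounted at the origin on the work surface. World frame = base frame: x ahead of the robot, y to its left, z up, the work surface at z = 0. Lengths are in m, angles in rad, forces in N, time in s.
With the tool pointing down it reaches from about 0.3 to 0.875 m from the base axis. Payload 6.4 kg.
Tool frame: the origin (TCP) lies midway between the tips of the shut fingers; the grasp point (between the pads) lies 19 mm behind it; y points along the fingers, x is the direction in which the jaws open and shut, and the axes are right-handed (so a half turn about y gives the same grasp; the last joint's range is limited). The gripper opens to 85 mm and grips with 20 to 120 N. Pads are 22 mm wide; open, the fingers measure 114 mm over their backs; the gripper's body (76 mm by 85 mm) begins 54 mm behind the grasp point. The pads swing forward as they close: fully open they stand 13 mm farther back than shut.
Start: joints at [1.004, 0.181, 1.607, -0, 1.354, -0.206], TCP at [0.203, 0.538, 0.231] pointing down, gripper open.
Joint ranges: [-2.99, 2.99], [-0.89, 2.07], [0.3, 2.58], [-1.14, 4.28], [0, 2.63], [-3.12, 3.12]. Speed limits (rad/s): [2.57, 2.57, 3.01, 3.14, 3.14, 3.14].

### API

Orientations are given as a unit quaternion [w, x, y, z].
In Python, from bench import ctrl gives the robot as it stands.
- The arm moves only by the tool step_arm, never from a script. Its argument "commands" is a list of rows, each a list of 7 numbers: the turn, a rotation vector about the tool's x, y, z in units of 6 degrees (1.0 is 6 degrees), then the shift along the tool's x, y, z in units of 30 mm (1.0 is 30 mm), then the opening, from 0 (shut) to 1 (fully open). A call has 1 to 10 rows; each row shifts and turns the commanded pose from where the row before left it, along the tool's axes as they then stand; what a row does not reach is not made up. A row lasts 1/10 s, in which the tool goes at most 50 mm and 8.59 degrees, less where a joint would pass 70% of its speed; a pose out of reach is approached as far as the arm can. A call with a number of a shift or a turn outside -1 to 1 is refused whole. A call with a gripper value outside its range is refused whole. The fingers move at their own pace and stop on an object; the grip force is fixed at half the most. Time passes only in rows, so rows that do not move let the fingers close. It gives the time, the measured TCP pose, the force and the opening at its end, in the units of the state.
- ctrl.get_obs(): the state, without advancing time (a new reading comes with each control period).
- ctrl.camera(name): name is "scene" or "side" or "wrist"; returns (picture, depth): 480x640x3 uint8, blue, green, red; 480x640 float32, m along the optical axis (not along the pixel's ray), 0 where there is no reading.
- ctrl.get_calibration(name): a dict with "intrinsics" (3x3 intrinsics, pixels), "D" ([k1, k2, p1, p2, k3] as OpenCV has them; the pictures are not rectified), "R" (3x3) and "t" (3): a world point X has camera coordinates R X + t. Camera axes: x right, y down, z forward; pixel columns grow to the right and rows downward; lengths in m; the calibration is good to about 2 mm. A picture is of the moment at which its call begins: read the wrist's pose just before it. get_calibration takes no time and is no camera call; for the wrist camera it gives the pose at the moment of the call.
- ctrl.hand_in(): hands the job in, once; it reports no verdict.
Trained networks look in the newest picture that a camera, given by its name, has taken for a name from the list of things; names that differ only in an ending like _2 or _b are one class to them, and where a whole thing is asked for, a point or a joint stands for the part that bears it (a point fixed in the world has none). Each returns a list of dicts, best first, with "p" (0 to 1); they miss things now and then, are a little off and sometimes report something else, mostly with a low value. They report only what shows in the picture. A call takes as long as a camera call.
- ctrl.boxes_of(thing, camera): "point" ([x, y, z] in m, in the coordinates of the camera as it stood for that picture, good to about 4 mm: the middle of the surface that is visible of it).
- ctrl.silhouettes(thing, camera): "pixels" (480x640 bool, what is visible of it).
The state is a dict: "time_s": time; "q": joint angles; "dq": joint speeds; "joint_efforts": joint torques, N m; "eef_pos": TCP position; "eef_rot": TCP orientation; "wrist_force": force on the tool from outside, world axes, zero at the start; "torque": the same for the moment, N m; "opening": opening from 0.0 (shut) to 1.0 (fully open).
Only numpy, scipy, OpenCV 4.12 (cv2) and the standard library are available. Lean on these libraries where they do the work, as an engineer would, in place of code of your own. Each camera call takes 0.05 s, during which the arm holds its last target.

### The job

Three of the four tilting flaps of the discard station are blocked by full canisters underneath: press the flaps in turn, lightly, on the edge with the rubber strip, until you find the one that rocks, then push that one right over so that it stays standing open against its stop, ready for the old cultures. Do not force the blocked flaps, and leave the dishes, tubes and everything else on the bench and the station where they are.

Things in the scene. Friction and masses are not known exactly. Their poses are not given: they have to be found in the camera images.
- station: fixed grey discard station, 260 mm deep (x), 520 mm long (y), top 115 mm above the bench; origin under the centre of its footprint, x axis from its robot side to its far side, y along the row. Four identical steel flaps, 120 mm apart, lie flush in its top; the 100 mm deep shelf behind them has a black mat. Under three flaps, out of sight, stands a full canister; which one is free varies
- flap_a_press (a point): where to press the leftmost (+y end) flap: on its top face, midway across, 20 mm in from its robot-side edge, which has a narrow black rubber strip; moves with the flap, axes as the station's while shut. The flap is a steel plate 92 mm across (y), 110 mm front to back (x), 3 mm thick, in a 96 mm wide port; solid deck between ports is 24 mm
- flap_b_press (a point): where to press the second from the left flap: on its top face, midway across, 20 mm in from its robot-side edge, which has a narrow black rubber strip; moves with the flap, axes as the station's while shut. The flap is a steel plate 92 mm across (y), 110 mm front to back (x), 3 mm thick, in a 96 mm wide port; solid deck between ports is 24 mm
- flap_c_press (a point): where to press the third from the left flap: on its top face, midway across, 20 mm in from its robot-side edge, which has a narrow black rubber strip; moves with the flap, axes as the station's while shut. The flap is a steel plate 92 mm across (y), 110 mm front to back (x), 3 mm thick, in a 96 mm wide port; solid deck between ports is 24 mm
- flap_d_press (a point): where to press the rightmost (-y end) flap: on its top face, midway across, 20 mm in from its robot-side edge, which has a narrow black rubber strip; moves with the flap, axes as the station's while shut. The flap is a steel plate 92 mm across (y), 110 mm front to back (x), 3 mm thick, in a 96 mm wide port; solid deck between ports is 24 mm
- flap_a (a joint): tilt of the leftmost (+y end) flap in rad: 0 shut and flush, growing as its robot-side edge goes down into the port and its far edge rises. Stop at 1.35: nearly upright, far edge 20 mm above the deck. All four flaps are alike: see the notes at flap_b, flap_c and flap_d too
- flap_b (a joint): tilt of the second from the left flap in rad: 0 shut and flush, growing as its robot-side edge goes down into the port and its far edge rises. All flaps: the pivot is a level rod across the port, 52 mm beyond the press place and 21.5 mm below the deck; on its robot side the port is 76 mm long and 85 mm deep. Pressing beyond the pivot does nothing
- flap_c (a joint): tilt of the third from the left flap in rad: 0 shut and flush, growing as its robot-side edge goes down into the port and its far edge rises. All flaps: over a full canister a flap gives only 1 to 3 mm at the press place; the free one gives way to about 1 N, and falls shut again if released before about 0.65 rad
- flap_d (a joint): tilt of the rightmost (-y end) flap in rad: 0 shut and flush, growing as its robot-side edge goes down into the port and its far edge rises. All flaps: past about 0.65 rad the free one falls open to its stop and stays, unless dragged back. Fingertips going 34 mm down at the press place, then 13 mm towards the far side, take it over
- dish_stack: two stacked capped culture dishes, red under magenta, 90 mm across and 31 mm high, on the station's landing shelf; origin at the centre of the underside. Leave it alone
- dish_magenta: one magenta culture dish, 90 mm across, 16 mm high, on the landing shelf; origin at the centre of the underside. Leave it alone
- specimen_jar: cream jar with an orange cap, 48 mm across, 56 mm high, on the landing shelf; origin at the centre of the underside. Leave it alone
- dish_amber: one amber culture dish, 90 mm across, 16 mm high, on the bench; origin at the centre of the underside. Leave it alone
- swab_pot: wooden pot of cotton swabs, 54 mm across, 125 mm high with the swabs, on the bench; origin at the centre of the underside. Leave it alone
- timer: black bench timer, 62 x 44 x 20 mm, on the bench; origin at the centre of the underside. Leave it alone
- tube_rack: green wire rack of capped tubes, 66 x 190 mm, 120 mm high, on the bench; origin at the centre of the underside. Leave it alone

How it is judged:
At the end, for the whole second after the job is handed in: one flap stands open at its stop (tilt over 1.15 rad) and at rest, the other three are shut (under 0.1 rad) (((value of joint flap_a above 1.15 rad and velocity of joint flap_a below 0.1 rad/s and value of joint each of flap_b, flap_c, flap_d below 0.1 rad) or (value of joint flap_b above 1.15 rad and velocity of joint flap_b below 0.1 rad/s and value of joint each of flap_a, flap_c, flap_d below 0.1 rad) or (value of joint flap_c above 1.15 rad and velocity of joint flap_c below 0.1 rad/s and value of joint each of flap_a, flap_b, flap_d below 0.1 rad) or (value of joint flap_d above 1.15 rad and velocity of joint flap_d below 0.1 rad/s and value of joint each of flap_a, flap_b, flap_c below 0.1 rad))); the robot touches nothing.
It fails at once if a flap was forced (pressed with more than 90 N) (contact force between any of the arm, the fingers and flap_a above 90 N or contact force between any of the arm, the fingers and flap_b above 90 N or contact force between any of the arm, the fingers and flap_c above 90 N or contact force between any of the arm, the fingers and flap_d above 90 N).
It fails at once if lab ware on the station was moved by more than 20 mm or tipped (distance of any of dish_stack, dish_magenta, specimen_jar from where it was at the start of the episode above 0.02 m or angle between any of dish_stack, dish_magenta, specimen_jar's own z axis and vertical above 0.35 rad).
It fails at once if something on the bench was moved by more than 20 mm or tipped (distance of any of dish_amber, swab_pot, timer, tube_rack from where it was at the start of the episode above 0.02 m or angle between any of dish_amber, swab_pot, timer, tube_rack's own z axis and vertical above 0.35 rad).
It also fails if it takes over 48 s, if anything falls off the work surface, if the arm or the gripper's body presses on something with over 40 N, if the wrist force passes 120 N, or if a joint passes its speed limit or range.

## Working session

There is one attempt and no reset: what is moved stays moved. The work goes in short steps, Python scripts to look and compute and a tool call to move; the robot and the scene stay as the last step left them, time stands still between calls to the robot, and variables do not carry over. Pictures are saved under pics/ and viewed, and the job is handed in when it is done.

Besides the shell and the picture viewer there is one more tool, called after "Call:" in YAML: its name, and indented under it one key for each argument. step_arm: Moves the arm, as the interface text tells. Its arguments: {"type":"object","properties":{"commands":{"type":"array"}},"required":["commands"]}

```bash
mkdir -p pics; ls; cat > h.py <<'E'
import numpy as np,cv2
from bench import ctrl
def shot(n,f):
    im,d=ctrl.camera(n); cv2.imwrite('pics/'+f,im); return im,d
def w(p,n):
    c=ctrl.get_calibration(n); return np.array(c['R']).T@(np.array(p)-np.array(c['t']))
E
python3 - <<'E'
from h import *
o=ctrl.get_obs();print(o)
shot('scene','s0.png');
for t in ['flap_a_press','flap_a','station','dish_stack','dish_magenta','specimen_jar']:
    for r in ctrl.boxes_of(t,'scene'): print(t,round(r['p'],2),w(r['point'],'scene').round(3))
shot('side','d0.png')
for t in ['flap_a_press']:
    for r in ctrl.boxes_of(t,'side'): print(t,round(r['p'],2),w(r['point'],'side').round(3))
print(ctrl.get_obs()['time_s'])
E
```

```text
pics
{'time_s': 0.0, 'q': array([ 1.00372170e+00,  1.81550750e-01,  1.60801083e+00,  1.24657129e-05,
        1.35380880e+00, -2.06307658e-01]), 'dq': array([-0.0010784 ,  0.00015126, -0.00034051, -0.0007892 , -0.00110187,
       -0.00036084]), 'joint_efforts': array([-4.44056313e-04, -4.44887638e+01, -3.51324928e+01, -4.76791356e-04,
        9.43634397e-03,  1.36145619e-05]), 'eef_pos': array([0.20264884, 0.5375114 , 0.23037734]), 'eef_rot': array([-0.58135118,  0.58183126,  0.40160222, -0.40276401]), 'wrist_force': array([ 0.97167042,  0.91587771, -0.82035028]), 'torque': array([ 0.04863232, -0.01185161,  0.01513575]), 'opening': 1.0002937430064305}
flap_a_press 0.61 [0.523 0.147 0.118]
flap_a 0.87 [ 0.54  -0.214  0.116]
flap_a 0.85 [ 0.531 -0.093  0.114]
flap_a 0.84 [0.529 0.027 0.117]
flap_a 0.81 [0.517 0.142 0.112]
station 0.61 [0.565 0.033 0.113]
station 0.29 [0.639 0.145 0.128]
dish_stack 0.65 [ 0.65  -0.031  0.145]
dish_stack 0.26 [ 0.337 -0.413  0.021]
dish_magenta 0.69 [0.639 0.145 0.125]
specimen_jar 0.55 [ 0.65  -0.197  0.169]
specimen_jar 0.33 [ 0.574 -0.49   0.017]
specimen_jar 0.29 [ 0.649 -0.031  0.146]
flap_a_press 0.86 [0.522 0.139 0.117]
flap_a_press 0.52 [ 0.533 -0.219  0.115]
0.45
```

View pics/s0.png

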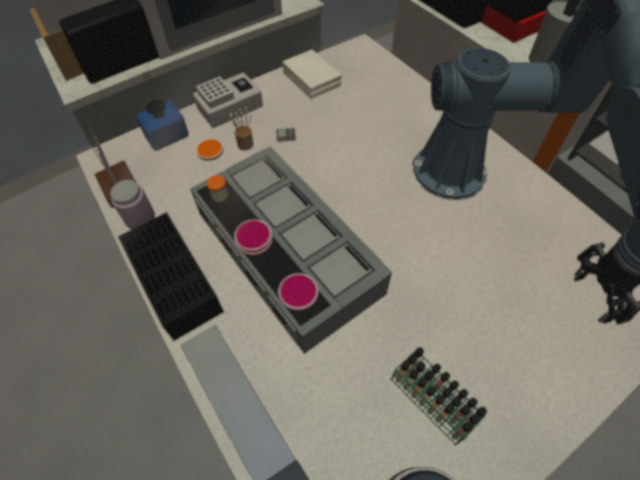

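View pics/d0.png

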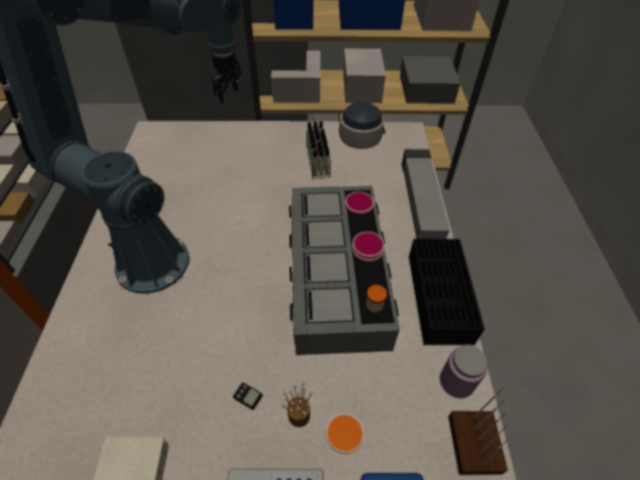

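```bash
cat > m.py <<'E'
from h import *
from scipy.spatial.transform import Rotation as R
for cam in ['scene','side']:
    im,d=ctrl.camera(cam); c=ctrl.get_calibration(cam); K=np.array(c['intrinsics']);D=np.array(c['D'])
    P=[]
    for r in ctrl.silhouettes('flap_a',cam):
        v,u=np.nonzero(r['pixels'])
        # intersect with deck plane z=.115
        n=cv2.undistortPoints(np.stack([u,v],1).astype(float)[:,None],K,D)[:,0]
        ray=np.c_[n,np.ones(len(n))]@np.array(c['R']); C=-np.array(c['R']).T@np.array(c['t'])
        X=C+ray*((.115-C[2])/ray[:,2])[:,None]
        ((cx,cy),(a,b),ang)=cv2.minAreaRect(X[:,:2].astype(np.float32)*1000)
        z=d[v,u]; XX=C+ray*z[:,None]; 
        print(cam,round(r['p'],2),len(u),'centroid',X[:,:2].mean(0).round(4),'rect',round(cx),round(cy),round(a),round(b),round(ang,1),'z',np.median(XX[z>0,2]).round(4))
        P.append(X[:,:2].mean(0))
o=ctrl.get_obs(); q=o['eef_rot'];print(R.from_quat(np.r_[q[1:],q[0]]).as_matrix().round(3),o['time_s'])
E
python3 m.py
```

```text
scene 0.95 1613 centroid [0.5201 0.1451] rect 520 144 111 92 2.4 z 0.1155
scene 0.82 1177 centroid [ 0.5314 -0.0948] rect 530 -95 111 92 3.7 z 0.1157
scene 0.77 1457 centroid [0.5258 0.0251] rect 525 24 113 97 2.7 z 0.1156
scene 0.66 994 centroid [ 0.5368 -0.2134] rect 538 -215 109 92 4.3 z 0.1159
scene 0.15 18267 centroid [0.5709 0.02  ] rect 576 -16 282 557 2.6 z 0.1152
side 0.85 1407 centroid [ 0.5375 -0.2179] rect 539 -217 111 98 0.8 z 0.1153
side 0.79 1079 centroid [ 0.5306 -0.0977] rect 530 -97 112 94 5.2 z 0.1155
side 0.77 756 centroid [0.5169 0.1433] rect 518 144 111 91 0.4 z 0.1155
side 0.71 905 centroid [0.5243 0.022 ] rect 526 23 109 93 1.1 z 0.1156
[[ 0.353  0.    -0.936]
 [ 0.936  0.     0.353]
 [ 0.    -1.    -0.   ]] 0.65
```

Call:
step_arm:
  commands:
    - [0,-1,0,0,0,0,0]
    - [0,-1,0,0,0,0,0]
    - [0,-1,0,0,0,0,0]
    - [0,-0.95,0,0,0,0,0]
    - [0,0,0,-1,0,-0.63,0]
    - [0,0,0,-1,0,-0.63,0]
    - [0,0,0,-1,0,-0.63,0]
    - [0,0,0,-1,0,-0.63,0]
    - [0,0,0,-1,0,-0.63,0]
    - [0,0,0,-1,0,-0.63,0]

```text
time_s: 1.65
eef_pos: [0.3264, 0.3631, 0.2315]
eef_rot: [-0.487, 0.487, 0.513, -0.513]
wrist_force: [0.3, 0.8, -0.7]
opening: 0.002
```

Call:
step_arm:
  commands:
    - [0,0,0,-1,0,-0.63,0]
    - [0,0,0,-1,0,-0.63,0]
    - [0,0,0,-1,0,-0.63,0]
    - [0,0,0,-1,0,-0.63,0]
    - [0,0,0,-1,0,-0.63,0]
    - [0,0,0,-1,0,-0.63,0]
    - [0,0,0,-1,0,-0.63,0]
    - [0,0,0,-0.66,0,-0.45,0]
    - [0,0,0,0,0,0,0]
    - [0,0,0,0,0,0,0]

```text
time_s: 2.65
eef_pos: [0.4834, 0.1423, 0.2312]
eef_rot: [0.487, -0.487, -0.513, 0.513]
wrist_force: [-0.0, -0.1, -0.1]
opening: 0.002
```

Call:
step_arm:
  commands:
    - [0,0,0,0,1,0,0]
    - [0,0,0,0,1,0,0]
    - [0,0,0,0,1,0,0]
    - [0,0,0,0,0.5,0,0]
    - [0,0,0,0,0.1,0,0]
    - [0,0,0,0,0,0,0]
    - [0,0,0,0,0,0,0]

```text
time_s: 3.35
eef_pos: [0.4841, 0.143, 0.1245]
eef_rot: [-0.486, 0.487, 0.514, -0.513]
wrist_force: [0.3, -0.1, 0.3]
opening: 0.001
```

Call:
step_arm:
  commands:
    - [0,0,0,0,0.1,0,0]
    - [0,0,0,0,0.1,0,0]
    - [0,0,0,0,0,0,0]

```text
time_s: 3.65
eef_pos: [0.4834, 0.1425, 0.1172]
eef_rot: [0.487, -0.487, -0.513, 0.513]
wrist_force: [-0.2, -0.0, -1.0]
opening: 0.0
```

Call:
step_arm:
  commands:
    - [0,0,0,0,0.05,0,0]
    - [0,0,0,0,0,0,0]

```text
time_s: 3.85
eef_pos: [0.4834, 0.1424, 0.1157]
eef_rot: [0.487, -0.487, -0.513, 0.513]
wrist_force: [0.6, 0.7, -0.3]
opening: -0.001
```

Call:
step_arm:
  commands:
    - [0,0,0,0,0.05,0,0]
    - [0,0,0,0,0,0,0]

```text
time_s: 4.05
eef_pos: [0.4834, 0.1424, 0.1143]
eef_rot: [0.487, -0.487, -0.513, 0.513]
wrist_force: [-1.2, 0.1, 1.4]
opening: 0.001
```

Call:
step_arm:
  commands:
    - [0,0,0,0,0.04,0,0]
    - [0,0,0,0,0,0,0]

```text
time_s: 4.25
eef_pos: [0.4835, 0.1424, 0.1141]
eef_rot: [0.487, -0.487, -0.513, 0.513]
wrist_force: [-5.3, -1.8, 10.0]
opening: 0.002
```

Call:
step_arm:
  commands:
    - [0,0,0,0,0.04,0,0]
    - [0,0,0,0,0,0,0]

```text
time_s: 4.45
eef_pos: [0.4835, 0.1424, 0.114]
eef_rot: [0.486, -0.487, -0.513, 0.513]
wrist_force: [-9.3, -1.6, 21.2]
opening: -0.004
```

Flap a is blocked: 21 N with no give. Next is b.

Call:
step_arm:
  commands:
    - [0,0,0,0,-0.9,0,0]
    - [0,0,0,-1,0,0,0]
    - [0,0,0,-1,0,0,0]
    - [0,0,0,-1,0,0,0]
    - [0,0,0,-1,0,0,0]
    - [0,0,0,0,0.5,0,0]
    - [0,0,0,0,0.2,0,0]
    - [0,0,0,0,0,0,0]

```text
time_s: 5.25
eef_pos: [0.4888, 0.0229, 0.1168]
eef_rot: [0.487, -0.486, -0.513, 0.513]
wrist_force: [-0.0, -0.1, -0.1]
opening: -0.003
```

Call:
step_arm:
  commands:
    - [0,0,0,0,0.08,0,0]
    - [0,0,0,0,0,0,0]

```text
time_s: 5.45
eef_pos: [0.4898, 0.0232, 0.1156]
eef_rot: [-0.486, 0.486, 0.513, -0.513]
wrist_force: [0.1, -0.2, 0.4]
opening: -0.001
```

Call:
step_arm:
  commands:
    - [0,0,0,0,0.05,0,0]
    - [0,0,0,0,0,0,0]

```text
time_s: 5.65
eef_pos: [0.49, 0.023, 0.1143]
eef_rot: [-0.486, 0.487, 0.513, -0.513]
wrist_force: [0.6, 1.0, 1.0]
opening: 0.002
```

Call:
step_arm:
  commands:
    - [0,0,0,0,0.04,0,0]
    - [0,0,0,0,0,0,0]

```text
time_s: 5.85
eef_pos: [0.49, 0.023, 0.1141]
eef_rot: [-0.486, 0.487, 0.513, -0.513]
wrist_force: [-5.2, 1.6, 12.6]
opening: -0.002
```

Flap b blocked too (12.6 N, no give). Next is c.

Call:
step_arm:
  commands:
    - [0,0,0,0,-0.9,0,0]
    - [0,0,0,-1,0,0,0]
    - [0,0,0,-1,0,0,0]
    - [0,0,0,-1,0,0,0]
    - [0,0,0,-1,0,0,0]
    - [0,0,0,0,0.5,0,0]
    - [0,0,0,0,0.25,0,0]
    - [0,0,0,0,0,0,0]

```text
time_s: 6.65
eef_pos: [0.495, -0.0965, 0.1159]
eef_rot: [0.488, -0.486, -0.513, 0.513]
wrist_force: [-0.6, 0.5, -0.5]
opening: 0.001
```

Call:
step_arm:
  commands:
    - [0,0,0,0,0.08,0,0]
    - [0,0,0,0,0,0,0]

```text
time_s: 6.85
eef_pos: [0.4963, -0.0967, 0.1151]
eef_rot: [-0.486, 0.486, 0.513, -0.513]
wrist_force: [0.5, 0.1, 0.5]
opening: -0.002
```

Call:
step_arm:
  commands:
    - [0,0,0,0,0.05,0,0]
    - [0,0,0,0,0,0,0]

```text
time_s: 7.05
eef_pos: [0.4963, -0.0969, 0.1136]
eef_rot: [-0.486, 0.487, 0.513, -0.513]
wrist_force: [-1.0, 0.2, 1.9]
opening: 0.005
```

Call:
step_arm:
  commands:
    - [0,0,0,0,0.04,0,0]
    - [0,0,0,0,0,0,0]

```text
time_s: 7.25
eef_pos: [0.496, -0.0971, 0.1122]
eef_rot: [0.487, -0.487, -0.513, 0.513]
wrist_force: [-1.8, 0.3, 1.4]
opening: -0.002
```

Gives so far; checking beyond 3 mm.

Call:
step_arm:
  commands:
    - [0,0,0,0,0.05,0,0]
    - [0,0,0,0,0,0,0]

```text
time_s: 7.45
eef_pos: [0.496, -0.0972, 0.1105]
eef_rot: [0.487, -0.487, -0.513, 0.513]
wrist_force: [-2.3, 0.2, 1.0]
opening: -0.003
```

Call:
step_arm:
  commands:
    - [0,0,0,0,0.05,0,0]
    - [0,0,0,0,0,0,0]

```text
time_s: 7.65
eef_pos: [0.496, -0.0973, 0.109]
eef_rot: [0.487, -0.487, -0.513, 0.513]
wrist_force: [-1.8, 0.3, 1.5]
opening: -0.003
```

c rocks (6 mm at 1.5 N). Push it over.

Call:
step_arm:
  commands:
    - [0,0,0,0,0.2,0,0]
    - [0,0,0,0,0.2,0,0]
    - [0,0,0,0,0.2,0,0]
    - [0,0,0,0,0.2,0,0]
    - [0,0,0,0,0.15,0,0]
    - [0,0,0,0,0,0,0]

```text
time_s: 8.25
eef_pos: [0.4958, -0.0969, 0.0798]
eef_rot: [0.487, -0.486, -0.513, 0.513]
wrist_force: [-0.3, 0.0, 0.1]
opening: 0.003
```

Call:
step_arm:
  commands:
    - [0,0,0,0,0,-0.15,0]
    - [0,0,0,0,0,-0.15,0]
    - [0,0,0,0,0,-0.15,0]
    - [0,0,0,0,0,0,0]
    - [0,0,0,0,0,0,0]

```text
time_s: 8.75
eef_pos: [0.5098, -0.0965, 0.0808]
eef_rot: [-0.487, 0.487, 0.513, -0.513]
wrist_force: [-0.4, -0.2, -0.5]
opening: -0.0
```

```bash
python3 - <<'E'
from h import *
a,_=shot('side','d1.png'); b,_=shot('scene','s1.png')
cv2.imwrite('pics/z1.png',np.hstack([cv2.resize(a[150:370,230:430],(400,440)),cv2.resize(b[130:350,180:400],(400,440))]))
E
```

```text
(no output)
```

View pics/z1.png

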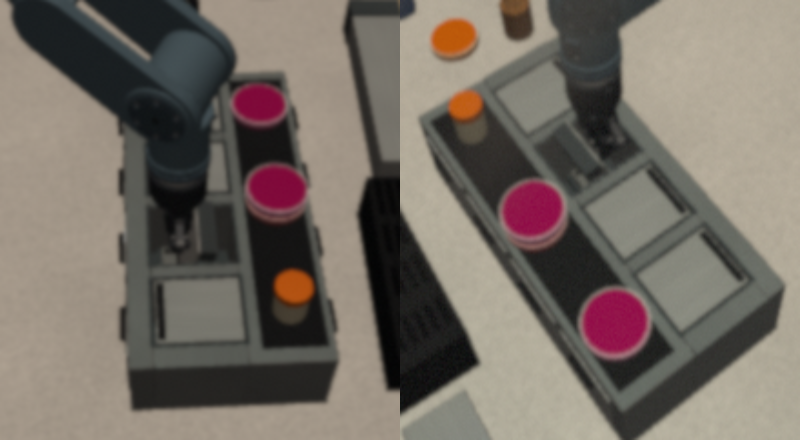

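The flap stands up beside the fingers in both views (left view ~(205,230), right view ~(575,150)). Back off toward the robot, then go up.

Call:
step_arm:
  commands:
    - [0,0,0,0,0,0.2,0]
    - [0,0,0,0,0,0.2,0]
    - [0,0,0,0,-0.5,0,0]
    - [0,0,0,0,-0.7,0,0]
    - [0,0,0,0,-1,0,0]
    - [0,0,0,0,-1,0,0]
    - [0,0,0,0,-1,0.5,0]
    - [0,0,0,0,-1,1,0]
    - [0,0,0,0,0,1,0]
    - [0,0,0,0,0,0,0]

```text
time_s: 9.85
eef_pos: [0.4203, -0.1009, 0.2373]
eef_rot: [0.487, -0.487, -0.513, 0.513]
wrist_force: [0.3, -0.6, -0.1]
opening: -0.002
```

```bash
python3 - <<'E'
from h import *
a,_=shot('side','d2.png'); b,_=shot('scene','s2.png'); c,d=shot('wrist','w2.png')
cv2.imwrite('pics/z2.png',np.hstack([cv2.resize(a[150:370,230:430],(400,440)),cv2.resize(b[130:350,180:400],(400,440))]))
for t in ['flap_a']:
    for r in ctrl.boxes_of(t,'scene'): print(t,round(r['p'],2),w(r['point'],'scene').round(3))
# heights around flap c
for cam in ['scene','side']:
    im,d=ctrl.camera(cam);k=ctrl.get_calibration(cam)
    u,v=np.meshgrid(np.arange(640),np.arange(480))
    n=cv2.undistortPoints(np.stack([u.ravel(),v.ravel()],1).astype(float)[:,None],np.array(k['intrinsics']),np.array(k['D']))[:,0]
    X=(np.c_[n,np.ones(len(n))]*d.reshape(-1,1)-np.array(k['t']))@np.array(k['R'])
    m=(abs(X[:,1]+.096)<.04)&(X[:,0]>.47)&(X[:,0]<.58)&(X[:,2]<.16)
    for lo in np.arange(.47,.58,.01):
        s=X[m&(X[:,0]>=lo)&(X[:,0]<lo+.01),2]; print(cam,lo.round(2),len(s),np.percentile(s,[5,50,95]).round(3) if len(s) else '')
print(ctrl.get_obs()['wrist_force'],ctrl.get_obs()['time_s'])
E
```

```text
flap_a 0.86 [0.517 0.144 0.114]
flap_a 0.7 [0.529 0.024 0.117]
flap_a 0.67 [ 0.54  -0.215  0.114]
flap_a 0.63 [ 0.547 -0.09   0.131]
flap_a 0.24 [ 0.344 -0.409  0.02 ]
scene 0.47 233 [0.012 0.076 0.115]
scene 0.48 13 [0.016 0.019 0.021]
scene 0.49 12 [0.019 0.022 0.026]
scene 0.5 1 [0.006 0.006 0.006]
scene 0.51 2 [0.038 0.044 0.05 ]
scene 0.52 15 [0.008 0.012 0.098]
scene 0.53 74 [0.011 0.134 0.137]
scene 0.54 141 [0.014 0.132 0.136]
scene 0.55 134 [0.064 0.13  0.134]
scene 0.56 13 [0.121 0.129 0.132]
scene 0.57 0 
side 0.47 36 [0.003 0.114 0.118]
side 0.48 19 [0.015 0.019 0.027]
side 0.49 13 [0.007 0.011 0.014]
side 0.5 23 [0.007 0.012 0.037]
side 0.51 39 [0.04  0.054 0.067]
side 0.52 89 [0.071 0.092 0.112]
side 0.53 102 [0.112 0.131 0.138]
side 0.54 99 [0.13  0.133 0.137]
side 0.55 86 [0.128 0.131 0.133]
side 0.56 13 [0.004 0.128 0.131]
side 0.57 9 [0.003 0.007 0.01 ]
[ 0.17254388 -1.04981936 -0.14997938] 10.15
```

View pics/z2.png

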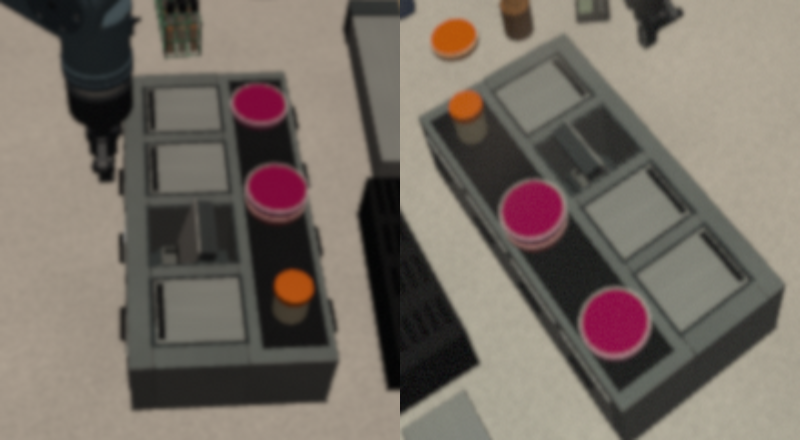

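Flap c stands upright: it runs from about (0.515, 0.054) to (0.535, 0.135) in x–z, a tilt of roughly 1.3 rad. The others are shut, the ware is in place and the arm is clear.

```bash
python3 -c "
from h import *
print(ctrl.hand_in())"
```

```text
the job is handed in; nothing more can be done
None
```

Flap c, the third from the left, was the free one. It now stands open against its stop, and the job is handed in.

- **Flaps a and b:** each stopped after about 1 mm of give. The highest readings were 21 N on a and 13 N on b, well under the 90 N limit.
- **Flap c:** it gave 6 mm at about 1.5 N. I pushed it about 35 mm down and then about 13 mm towards the far side, which took it over. I did not need to press flap d.
- **Final checks:**
  - **Tilt:** depth readings from the side camera put flap c at roughly 1.3 rad, with its far edge about 20 mm above the deck. The scene camera showed the same edge height.
  - **Other flaps and ware:** the other three flaps look shut, and the dishes and jar on the shelf are where they were. The bench items were only partly in the final pictures I viewed; the arm stayed clear of them throughout.
  - **Arm:** it is clear of the station, with about 1 N at the wrist (noise level). The clock read about 10 s of the 48 s allowed.
- **Disagreements:** no check failed. The network gave one low-confidence false detection of a flap (0.24) out on the bench, which I ignored.

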